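# Load honed spools into the preserving-oil box, dose it and vent it

## Robot

A 6-joint arm with a two-finger parallel gripper is mounted at the origin on a cart in front of the work surface, level with it; the furniture and walls round the work are solid. World frame = base frame: x ahead of the robot, y to its left, z up, the work surface at z = 0. Lengths are in mm, angles in rad, forces in N, time in s.
With the tool pointing down it reaches from about 325 to 875 mm from the base axis. Payload 4.4 kg.
Tool frame: the origin (TCP) lies midway between the tips of the shut fingers; the grasp point (between the pads) lies 19 mm behind it; z points along the fingers, y is the line along which they close (so a half turn about z gives the same grasp; the last joint's range is limited). The gripper opens to 85 mm and grips with 20 to 120 N. Pads are 22 mm wide; open, the fingers measure 114 mm over their backs; the gripper's body (76 mm by 85 mm) begins 54 mm behind the grasp point. The pads swing forward as they close: fully open they stand 13 mm farther back than shut.
Start: joints at [-1.276, 0.207, 1.542, -0, 1.393, -0.15], TCP at [247.398, -519.058, 231.282] pointing down, gripper open.
Joint ranges: [-2.73, 2.73], [-0.86, 2.22], [0.23, 2.46], [-1.11, 4.25], [0.08, 2.63], [-2.82, 2.82]. Speed limits (rad/s): [2.79, 2.79, 3.14, 3.14, 3.14, 3.14].

## Interface

Orientations are given as a 3x3 rotation matrix whose columns are the frame's x, y, z axes.
In Python, from rig import read_state, capture, camera_model, job_done, find_in, place_of gives the robot as it stands.
- The arm moves only by the shell command python3 -m inch 'ROWS'. ROWS is JSON, a list of rows, each an object with "slide": the shift along the world's x, y, z in units of 300 mm (1.0 is 300 mm), a list of three; "twist": the turn, a rotation vector about the world's x, y, z in units of pi/2 rad (1.0 is pi/2 rad), a list of three; "grip": the finger opening in mm, from 0 to 85.4. A call has 1 to 10 rows; each row is the pose to reach, as a shift and turn from the pose commanded when the call began; what a row does not reach only later rows make up. A row lasts 1/10 s, in which the tool goes at most 50 mm and 8.59 degrees, less where a joint would pass 70% of its speed; a pose out of reach is approached as far as the arm can. A call with a number of a shift or a turn outside -1 to 1 is refused whole. A call with a gripper value outside its range is refused whole. The fingers move at their own pace and stop on an object; the grip force is fixed at half the most. Time passes only in rows, so rows that repeat a pose let the fingers close. It gives the time, the measured TCP pose, the force, the opening and the grip force at its end, in the units of the state.
- read_state(): the state, without advancing time (a new reading comes with each control period).
- capture(name): name is "scene" or "top"; returns (picture, depth): 480x640x3 uint8, red, green, blue; 480x640 float32, mm along the optical axis (not along the pixel's ray), 0 where there is no reading.
- camera_model(name): a dict with "intrinsics" (3x3 intrinsics, pixels), "rvec" (rotation vector, rad) and "tvec" (3), from world to camera coordinates, as OpenCV has them. Camera axes: x right, y down, z forward; pixel columns grow to the right and rows downward; lengths in mm; the calibration is good to about 2 mm. A picture is of the moment at which its call begins. camera_model takes no time and is no camera call.
- job_done(): hands the job in; it is judged then, once.
Trained networks look in the newest picture that a camera, given by its name, has taken for a name from the list of things; names that differ only in an ending like _2 or _b are one class to them, and where a whole thing is asked for, a point or a joint stands for the part that bears it (a point fixed in the world has none). Each returns a list of dicts, best first, with "conf" (0 to 1); they miss things now and then, are a little off and sometimes report something else, mostly with a low value. They report only what shows in the picture. A call takes as long as a camera call.
- find_in(thing, camera): "rect" ([centre column, centre row, width, height] in pixels, round what is visible of it).
- place_of(thing, camera): "pixel" ([row, column] in pixels: a listed point, or the origin of a listed thing).
The state is a dict: "time": time; "qpos": joint angles; "qd": joint speeds; "effort": joint torques, N m; "tool_pos": TCP position; "tcp_rot": TCP orientation; "ft_force": force on the tool from outside, world axes, zero at the start; "moment": the same for the moment, N m; "width": finger opening in mm; "finger_force": force on a finger pad.
Only numpy, scipy, OpenCV 4.12 (cv2) and the standard library are available. Lean on these libraries where they do the work, as an engineer would, in place of code of your own. Each camera call takes 0.05 s, during which the arm holds its last target. There are 200 camera calls.

## Task

Draw the stiff slide gate of the preserving-oil box open until its rear edge stands at the blue line, never as far as the red line, and let go of it. Then set every honed spool that stands on the worktop upright on a spindle in the box, one to a spindle, wide flange down and fully seated; push the gate fully shut, and only after that press the red dosing plunger down to its stop and let it rise. Finally draw the gate open again to the yellow line, so that the box can vent, and leave it there. Leave the other gauges and parts where they are.

Things in the scene. Friction and masses are not known exactly. Their poses are not given: they have to be found in the camera images.
- oil_box: Grey steel box 130 x 176 mm, fixed, open at the top under its slide gate. Origin: centre of its underside, on the worktop; z up; y the direction in which the gate opens (roughly the robot's left); x across it (roughly away from the robot). Inside 110 mm (x) by 160 mm (y from -80 to +80 mm), floor 10 mm above the worktop. Clear width between the gate's guides on top 104 mm (x).
- gate (a joint): How far the slide gate stands open, m: 0 shut, grows as it is pulled along box +y. Rear edge at the yellow line: 0.040; at the blue line: 0.148 (all spindles are then clear of it); at the red line: 0.165; hard stop at 0.180. It starts 0 to 20 mm open. Sliding friction about 9 N all along, plus 15 N per m/s; it stays where it is left.
- gate_handle (a point): Middle of the black bar of the gate's handle: a round bar 12 mm thick and 64 mm long lying across the box (along box x), its centre 30 mm above the gate's top face and 100 mm above the worktop, open beneath; near the gate's front edge. It moves with the gate. Pinch it from above, jaws closing along the box's y.
- gate_rear_edge (a point): Middle of the rear edge of the gate's top face (steel plate 111 x 165 x 6 mm, its top 70 mm above the worktop); moves with the gate.
- yellow_line (a point): Where gate_rear_edge must stand at the very end (the vent position): between the two yellow marks painted across the guides, at box y = -40 mm, 108 mm short of the blue line.
- blue_line (a point): Where gate_rear_edge must come for loading: between the two blue marks painted across the guides, at box y = +68 mm. The red marks are 17 mm further along +y. The aluminium guides run along both sides of the box at x = -67..-52 and +52..+67 mm, from y = -86 to +260 mm, tops 77 mm above the worktop, on legs at y = 240 mm.
- plunger (a joint): How far the dosing plunger is pressed down, m: 0 up, 0.012 at its stop. It springs back by itself; 3 N start it and about 9 N hold it at the stop.
- plunger_head (a point): Centre of the top face of the plunger's red round head, 34 mm in diameter, 100 mm above the worktop when up; it moves straight down. It stands on the pump block, 50 x 56 mm and 58 mm high, on the box's side towards the robot; the head's centre is at box x = -90, y = -30 mm.
- spindle_0 (a point): Foot of an upright steel spindle in the box, on the box floor (10 mm above the worktop), at box x = 0, y = -54 mm. Spindle 15 mm in diameter, 38 mm tall, its last 8 mm tapered. A seated spool's origin comes here.
- spindle_1 (a point): Foot of an upright steel spindle in the box, on the box floor (10 mm above the worktop), at box x = 0, y = -10 mm. Spindle 15 mm in diameter, 38 mm tall, its last 8 mm tapered. A seated spool's origin comes here.
- spindle_2 (a point): Foot of an upright steel spindle in the box, on the box floor (10 mm above the worktop), at box x = 0, y = 34 mm. Spindle 15 mm in diameter, 38 mm tall, its last 8 mm tapered. A seated spool's origin comes here.
- spool_1: Honed spool, about 120 g, 46 mm tall, through bore 21 mm. Origin: centre of its underside, z along its axis, upwards. Wide steel flange 40 mm across at the bottom (0 to 7 mm), brass-coloured waist 26 mm across (7 to 30 mm), steel collar 30 mm across at the top (30 to 46 mm), the place to grip. Stands upright on the worktop, right of the box. Two or three of the spools are there, the rest absent.
- spool_2: Honed spool, about 120 g, 46 mm tall, through bore 21 mm. Origin: centre of its underside, z along its axis, upwards. Wide steel flange 40 mm across at the bottom (0 to 7 mm), brass-coloured waist 26 mm across (7 to 30 mm), steel collar 30 mm across at the top (30 to 46 mm), the place to grip. Stands upright on the worktop, right of the box. Two or three of the spools are there, the rest absent.
- spool_3: Honed spool, about 120 g, 46 mm tall, through bore 21 mm. Origin: centre of its underside, z along its axis, upwards. Wide steel flange 40 mm across at the bottom (0 to 7 mm), brass-coloured waist 26 mm across (7 to 30 mm), steel collar 30 mm across at the top (30 to 46 mm), the place to grip. Stands upright on the worktop, right of the box. Two or three of the spools are there, the rest absent.
- ring_gauge: Bystander: round ring gauge with a knurled black rim, 46 mm across, 15 mm high; leave it alone.
- brass_sleeve: Bystander: plain yellow sleeve 15 mm across, 26 mm tall, standing; not a spool; leave it alone.
- steel_nut: Bystander: hexagon nut, 25 mm across corners, 11 mm high; leave it alone.

How it is judged (in metres and radians):
On the way, in this order (a step that is already met when the one before it is completed fails the run):
1. the gate stands open with its rear edge at the blue line (6 mm either way) and is let go (value of joint gate between 0.142 and 0.154 m and contact force between gate and the fingers below 0.1 N), for 0.3 s.
2. every spool present stands seated on a spindle, released ((distance between spool_1 and spindle_0 below 0.008 m or distance between spool_1 and spindle_1 below 0.008 m or distance between spool_1 and spindle_2 below 0.008 m) and (distance between spool_2 and spindle_0 below 0.008 m or distance between spool_2 and spindle_1 below 0.008 m or distance between spool_2 and spindle_2 below 0.008 m) and (distance between spool_3 and spindle_0 below 0.008 m or distance between spool_3 and spindle_1 below 0.008 m or distance between spool_3 and spindle_2 below 0.008 m) and angle between each of spool_1, spool_2, spool_3's own z axis and vertical below 0.2 rad and contact force between each of spool_1, spool_2, spool_3 and the fingers below 0.1 N), for 0.3 s.
3. the gate is shut over the seated spools (within 5 mm) (value of joint gate below 0.005 m and (distance between spool_1 and spindle_0 below 0.008 m or distance between spool_1 and spindle_1 below 0.008 m or distance between spool_1 and spindle_2 below 0.008 m) and (distance between spool_2 and spindle_0 below 0.008 m or distance between spool_2 and spindle_1 below 0.008 m or distance between spool_2 and spindle_2 below 0.008 m) and (distance between spool_3 and spindle_0 below 0.008 m or distance between spool_3 and spindle_1 below 0.008 m or distance between spool_3 and spindle_2 below 0.008 m) and angle between each of spool_1, spool_2, spool_3's own z axis and vertical below 0.2 rad), for 0.2 s.
4. the plunger is pressed to its stop (11 of 12 mm) with the gate shut (value of joint plunger above 0.011 m and value of joint gate below 0.005 m), for 0.1 s.
At the end, for the whole second after the job is handed in: The gate's rear edge stands at the yellow line (within 6 mm), the plunger is up again (within 2 mm), and every spool present stands upright on a spindle, its underside's centre within 8 mm of the spindle's foot (value of joint gate between 0.034 and 0.046 m and value of joint plunger below 0.002 m and (distance between spool_1 and spindle_0 below 0.008 m or distance between spool_1 and spindle_1 below 0.008 m or distance between spool_1 and spindle_2 below 0.008 m) and (distance between spool_2 and spindle_0 below 0.008 m or distance between spool_2 and spindle_1 below 0.008 m or distance between spool_2 and spindle_2 below 0.008 m) and (distance between spool_3 and spindle_0 below 0.008 m or distance between spool_3 and spindle_1 below 0.008 m or distance between spool_3 and spindle_2 below 0.008 m) and angle between each of spool_1, spool_2, spool_3's own z axis and vertical below 0.2 rad); the robot touches nothing.
It fails at once if the gate is drawn to the red line or past it (value of joint gate above 0.165 m).
It fails at once if the plunger is pressed more than halfway while the gate is open more than 15 mm (value of joint plunger above 0.006 m and value of joint gate above 0.015 m).
It fails at once if the ring gauge is pushed more than 25 mm (distance of ring_gauge from where it was at the start of the episode above 0.025 m).
It fails at once if the brass sleeve is pushed more than 25 mm (distance of brass_sleeve from where it was at the start of the episode above 0.025 m).
It fails at once if the steel nut is pushed more than 25 mm (distance of steel_nut from where it was at the start of the episode above 0.025 m).
Of spool_1, spool_2, spool_3 only 2 to 3 are there at a start; the rules pass over those that are not, and their reading is None.
At some moment in a run one of spool_1, spool_2, spool_3 may be knocked a few centimetres aside while the robot is not near it.
It also fails if it takes over 210 s, if anything falls off the work surface, if the arm or the gripper's body presses on something with over 40 N, if the wrist force passes 120 N, or if a joint passes its speed limit or range.

## Working session

There is one attempt and no reset: what is moved stays moved. The work goes in short steps, Python scripts to look and compute and a shell command to move; the robot and the scene stay as the last step left them, time stands still between calls to the robot, and variables do not carry over. Pictures are saved under pics/ and viewed, at most 14 in all, crops included, and the job is handed in when it is done.

```bash
ls; mkdir -p pics; cat > h.py <<'E'
import numpy as np, cv2
from rig import *
def cam(n):
    m=camera_model(n); return np.array(m["intrinsics"],float),cv2.Rodrigues(np.array(m["rvec"],float))[0],np.array(m["tvec"],float).ravel()
def ray(n,row,col,z):
    K,R,t=cam(n); d=R.T@np.linalg.inv(K)@[col,row,1]; c=-R.T@t
    return c+d*(z-c[2])/d[2]
def proj(n,p):
    K,R,t=cam(n); q=K@(R@np.array(p,float)+t); return q[:2]/q[2]
def save(n,name,crop=None,s=1):
    im,d=capture(n); o=im[:,:,::-1]
    if crop: r0,r1,c0,c1=crop; o=o[r0:r1,c0:c1]
    cv2.imwrite("pics/"+name,cv2.resize(o,None,fx=s,fy=s)); return im,d
def places(thing,n,z,k=4):
    for r in place_of(thing,n)[:k]:
        print(n,thing,round(r["conf"],2),np.round(r["pixel"]),np.round(ray(n,*r["pixel"],z),1))
E
python3 - <<'E'
from h import *
for n in("scene","top"):
    save(n,n+"0.png")
    K,R,t=cam(n); print(n,-R.T@t,R[2])
    for th,z in [("gate_handle",100),("gate_rear_edge",70),("blue_line",77),("yellow_line",77),("plunger_head",100),("spindle_0",10),("spindle_1",10),("spindle_2",10),("oil_box",0),("spool_1",0),("ring_gauge",0),("brass_sleeve",0),("steel_nut",0)]: places(th,n,z)
s=read_state(); print(s["time"],s["tcp_rot"],s["width"])
E
```

```text
pics
scene [ -15.72354696 -797.9601742   413.6901997 ] [ 0.63683073  0.68070824 -0.36205374]
scene gate_handle 0.94 [227. 280.] [519.3 -86.8 100. ]
scene gate_handle 0.32 [328. 276.] [ 272.2 -393.3  100. ]
scene gate_rear_edge 0.78 [247. 343.] [ 582.5 -210.    70. ]
scene gate_rear_edge 0.35 [245. 334.] [ 576.8 -190.8   70. ]
scene blue_line 0.95 [238. 287.] [ 523.1 -104.    77. ]
scene blue_line 0.61 [244. 309.] [ 532.6 -163.2   77. ]
scene yellow_line 0.68 [246. 333.] [ 560.1 -204.7   77. ]
scene plunger_head 0.66 [243. 309.] [ 499.3 -201.3  100. ]
scene spindle_0 0.9 [271. 338.] [ 583.9 -195.2   10. ]
scene spindle_1 0.9 [271. 338.] [ 583.9 -195.2   10. ]
scene spindle_2 0.9 [271. 338.] [ 583.9 -195.2   10. ]
scene oil_box 0.57 [271. 318.] [ 570.2 -146.2    0. ]
scene spool_1 0.82 [316. 388.] [ 530.  -373.8    0. ]
scene spool_1 0.62 [326. 332.] [ 436.7 -328.     0. ]
scene ring_gauge 0.61 [292. 420.] [ 645.3 -358.9    0. ]
scene brass_sleeve 0.56 [328. 276.] [ 363.6 -263.9    0. ]
top [ 462.78551616 -210.80190887  938.18532292] [ 0.0707419  -0.01195133 -0.99742305]
top gate_handl
[... 600 characters left out ...]
 0.63 [208. 308.] [ 589.4 -201.    10. ]
top oil_box 0.87 [224. 285.] [ 558.  -150.7    0. ]
top oil_box 0.44 [164. 407.] [ 683.4 -418.2    0. ]
top spool_1 0.75 [234. 387.] [ 530.8 -368.3    0. ]
top spool_1 0.49 [277. 364.] [ 440.5 -317.5    0. ]
top ring_gauge 0.83 [175. 376.] [ 660.1 -349.4    0. ]
top brass_sleeve 0.7 [253. 312.] [ 493.9 -206.2    0. ]
top brass_sleeve 0.48 [316. 337.] [ 359.8 -256.8    0. ]
top steel_nut 0.43 [163. 406.] [ 687.  -415.3    0. ]
top steel_nut 0.35 [316. 339.] [ 359.3 -261.3    0. ]
1.4 [[ 9.02697868e-01  4.30274980e-01 -1.46319832e-05]
 [ 4.30274980e-01 -9.02697868e-01 -2.37149777e-06]
 [-1.42286562e-05 -4.15503031e-06 -1.00000000e+00]] 85.30723271889458
```

View pics/top0.png

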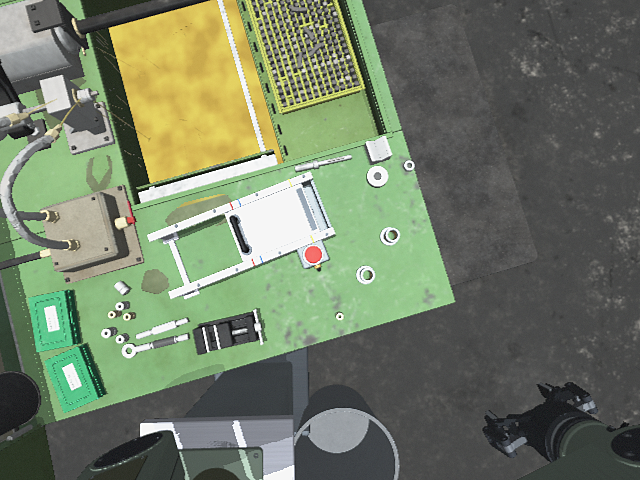

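View pics/scene0.png

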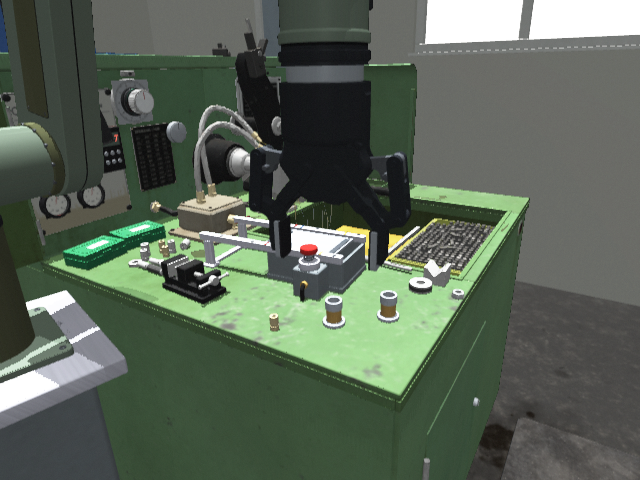

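Top view: two spools at (390,236) and (365,274), ring (376,176), nut (408,166), sleeve (340,316), handle (239,235), plunger (313,255). I'll fit the box pose from depth.

```bash
cat >> h.py <<'E'
def cloud(n):
    im,d=capture(n); K,R,t=cam(n); v,u=np.mgrid[:480,:640]
    P=np.stack([(u-K[0,2])/K[0,0]*d,(v-K[1,2])/K[1,1]*d,d],-1)-t
    W=P@R; W[d==0]=np.nan; return im,W
def blobs(W,z0,z1,xr,yr,amin=15):
    m=((W[...,2]>z0)&(W[...,2]<z1)&(W[...,0]>xr[0])&(W[...,0]<xr[1])&(W[...,1]>yr[0])&(W[...,1]<yr[1])).astype(np.uint8)
    n,l,s,c=cv2.connectedComponentsWithStats(m)
    out=[]
    for i in range(1,n):
        if s[i,4]>=amin:
            p=W[l==i]; out.append((s[i,4],np.round(c[i]),np.round(cv2.minAreaRect(p[:,:2].astype(np.float32))[0],1),np.round(p.mean(0),1),p))
    return out
E
python3 - <<'E'
from h import *
im,W=cloud("top")
for nm,a in dict(guides=(73.5,82),gate=(66,73),high=(92,108),mid=(38,54)).items():
    print(nm)
    for b in blobs(W,*a,(300,720),(-460,150)):
        r=cv2.minAreaRect(b[4][:,:2].astype(np.float32)); print(b[0],b[1],b[2],b[3],np.round(r[1]),round(r[2],1))
# colour marks
hsv=cv2.cvtColor(im,cv2.COLOR_RGB2HSV); g=(W[...,2]>60)&(W[...,2]<90)
for nm,lo,hi in(("blue",100,130),("red",0,8),("yel",20,35)):
    m=(g&(hsv[...,0]>=lo)&(hsv[...,0]<=hi)&(hsv[...,1]>110)&(hsv[...,2]>80)).astype(np.uint8)
    n,l,s,c=cv2.connectedComponentsWithStats(m)
    for i in range(1,n):
        if s[i,4]>=2: print(nm,s[i,4],np.round(c[i],1),np.round(ray("top",c[i][1],c[i][0],77),1))
E
```

```text
guides
1223 [228. 206.] [589.2 -46. ] [588.3 -43.7  75.9] [ 16. 345.] 20.5
1222 [251. 262.] [477.  -87.8] [476.4 -86.4  75.8] [ 15. 345.] 20.4
gate
3887 [274. 221.] [ 557.9 -129.1] [ 557.9 -131.7   68.8] [111. 169.] 19.9
101 [313. 255.] [ 490.3 -207.9] [ 487.6 -207.9   69.9] [38. 40.] 88.7
high
242 [237. 233.] [531.8 -64.8] [532.  -65.5 103. ] [74. 12.] 20.7
234 [312. 254.] [ 489.3 -208. ] [ 489.4 -207.8   98. ] [33. 31.] 89.1
mid
15 [305. 182.] [ 640.  -195.4] [ 640.  -195.7   45.7] [ 1. 18.] 20.9
94 [392. 234.] [ 527.6 -371.2] [ 527.6 -371.5   43.6] [28. 28.] 25.1
91 [367. 274.] [ 446.7 -318.2] [ 447.  -317.8   43.9] [29. 26.] 88.7
433 [249. 329.] [340.5 -68.6] [343.6 -75.9  45.1] [72. 63.] 14.5
66 [206. 337.] [327.    8.1] [328.7   8.5  46.9] [50.  6.] 16.5
blue 2 [237.5 199.5] [601.2 -61.7  77. ]
blue 6 [239.7 203.8] [592.4 -65.9  77. ]
blue 4 [260.5 257.5] [ 485.3 -105.7   77. ]
blue 2 [262.  261.5] [ 477.4 -108.5   77. ]
red 6 [230.2 203.7] [593.2 -47.2  77. ]
red 2 [252.  259.5] [481.8 -89.   77. ]
yel 4 [290.5 184.5] [ 629.  -167.2   77. ]
yel 4 [311.5 237.5] [ 522.5 -206.6   77. ]
yel 2 [313.  241.5] [ 514.5 -209.4   77. ]
```

```bash
cat >> h.py <<'E'
O=np.array([563.6,-148.4]); A=np.radians(20.5); X=np.array([np.cos(A),np.sin(A)]); Y=np.array([-np.sin(A),np.cos(A)])
def loc(p): q=np.asarray(p)[...,:2]-O; return np.stack([q@X,q@Y],-1)
def wor(x,y): return O+x*X+y*Y
def go(x,y,z):  # local target -> slide from commanded ~ measured pose
    p=np.array(read_state()["tool_pos"]); t=np.r_[wor(x,y),z]; print("slide",np.round((t-p)/300,4),"target",np.round(t,1))
def gate(n="top"):
    im,W=cloud(n); L=loc(W); z=W[...,2]
    m=(abs(L[...,0])<45)&(z>65)&(z<74)&(L[...,1]>-100)&(L[...,1]<260); y=L[...,1][m]
    if y.size: print("gate y span",np.round(np.percentile(y,[0,1,99,100]),1),"open by rear",round(np.percentile(y,0.5)+80,1))
    m=(abs(L[...,0])<34)&(z>92)&(z<115)&(L[...,1]>40)&(L[...,1]<260); print("handle",np.round(np.percentile(L[...,1][m],[1,50,99]),1) if m.any() else None)
E
python3 - <<'E'
from h import *
gate(); go(0,88,180)
for p in [(527.6,-371.2),(446.7,-318.2)]: print(loc(p))
E
python3 -m inch '[{"slide":[0.15,0.25,0],"twist":[0,0,-0.0556],"grip":85},{"slide":[0.5,0.75,0],"twist":[0,0,-0.0556],"grip":85},{"slide":[0.5,0.75,0],"twist":[0,0,-0.0556],"grip":85},{"slide":[0.5,0.75,0],"twist":[0,0,-0.0556],"grip":85},{"slide":[0.5,0.75,0],"twist":[0,0,-0.0556],"grip":85},{"slide":[0.5,0.75,0],"twist":[0,0,-0.0556],"grip":85},{"slide":[0.5,0.75,0],"twist":[0,0,-0.0556],"grip":85},{"slide":[0.5,0.75,0],"twist":[0,0,-0.0556],"grip":85},{"slide":[0.5,0.75,0],"twist":[0,0,-0.0556],"grip":85}]'
```

```text
gate y span [-60.3 -58.7 102.8 104.4] open by rear 20.5
handle [83.6 88.5 95.1]
slide [ 0.9512  1.5103 -0.1709] target [532.8 -66.  180. ]
[-111.74640336 -196.08309804]
[-168.96219226 -118.10769487]
time: 2.4
tool_pos: [397.0, -295.0, 231.3]
tcp_rot: [[0.937, 0.349, -0.0], [0.349, -0.937, -0.001], [-0.0, 0.0, -1.0]]
ft_force: [0.4, -0.1, -0.2]
width: 85.3
finger_force: 0.0
```

```bash
python3 -m inch '[{"slide":[0.45,0.767,0],"twist":[0,0,0],"grip":85},{"slide":[0.45,0.767,0],"twist":[0,0,0],"grip":85},{"slide":[0.45,0.767,0],"twist":[0,0,0],"grip":85},{"slide":[0.45,0.767,0],"twist":[0,0,0],"grip":85},{"slide":[0.45,0.767,-0.15],"twist":[0,0,0],"grip":85},{"slide":[0.45,0.767,-0.3],"twist":[0,0,0],"grip":85},{"slide":[0.45,0.767,-0.3],"twist":[0,0,0],"grip":85},{"slide":[0.45,0.767,-0.3],"twist":[0,0,0],"grip":85},{"slide":[0.45,0.767,-0.3],"twist":[0,0,0],"grip":85}]'
python3 - <<'E'
from h import *
save("scene","s1.png",(120,360,160,460),2)
E
```

```text
time: 3.3
tool_pos: [532.6, -65.4, 141.6]
tcp_rot: [[0.937, 0.348, 0.0], [0.348, -0.937, -0.0], [-0.0, 0.0, -1.0]]
ft_force: [0.1, 0.1, 1.0]
width: 85.0
finger_force: 0.0
```

View pics/s1.png

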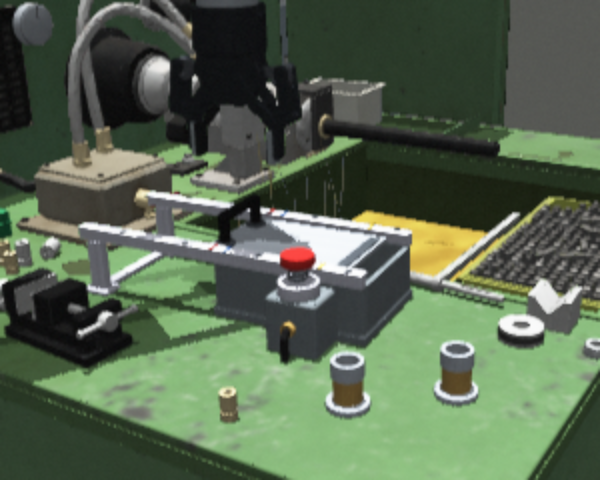

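The gripper hovers over the handle bar (crop 240,215); both spools are undisturbed at (348,385) and (457,372).

```bash
python3 -m inch '[{"slide":[0,0,-0.1],"twist":[0,0,0],"grip":85},{"slide":[0,0,-0.195],"twist":[0,0,0],"grip":85},{"slide":[0,0,-0.195],"twist":[0,0,0],"grip":85},{"slide":[0,0,-0.195],"twist":[0,0,0],"grip":30},{"slide":[0,0,-0.195],"twist":[0,0,0],"grip":5},{"slide":[0,0,-0.195],"twist":[0,0,0],"grip":5},{"slide":[0,0,-0.195],"twist":[0,0,0],"grip":5},{"slide":[0,0,-0.195],"twist":[0,0,0],"grip":5},{"slide":[0,0,-0.195],"twist":[0,0,0],"grip":5},{"slide":[0,0,-0.195],"twist":[0,0,0],"grip":5}]'
python3 - <<'E'
from h import *
s=read_state(); print(loc(s["tool_pos"]),s["finger_force"]); 
for d in (60,128): print(np.round(np.r_[d*Y,0]/300,4))
E
```

```text
time: 4.35
tool_pos: [533.3, -64.6, 83.9]
tcp_rot: [[0.937, 0.35, 0.002], [0.35, -0.937, -0.001], [0.001, 0.002, -1.0]]
ft_force: [-1.6, -2.7, 6.0]
width: 9.9
finger_force: 58.7
[ 0.91776434 89.09751803] 58.736422061920166
[-0.07    0.1873  0.    ]
[-0.1494  0.3996  0.    ]
```

```bash
python3 -m inch '[{"slide":[-0.0117,0.0312,0],"twist":[0,0,0],"grip":5},{"slide":[-0.0234,0.0625,0],"twist":[0,0,0],"grip":5},{"slide":[-0.035,0.0937,0],"twist":[0,0,0],"grip":5},{"slide":[-0.0467,0.125,0],"twist":[0,0,0],"grip":5},{"slide":[-0.0584,0.156,0],"twist":[0,0,0],"grip":5},{"slide":[-0.07,0.187,0],"twist":[0,0,0],"grip":5},{"slide":[-0.0817,0.219,0],"twist":[0,0,0],"grip":5},{"slide":[-0.0934,0.25,0],"twist":[0,0,0],"grip":5},{"slide":[-0.105,0.281,0],"twist":[0,0,0],"grip":5},{"slide":[-0.1167,0.312,0],"twist":[0,0,0],"grip":5}]'
python3 - <<'E'
from h import *
s=read_state(); print(loc(s["tool_pos"])); gate()
E
```

```text
time: 5.35
tool_pos: [499.2, 26.8, 83.9]
tcp_rot: [[0.937, 0.35, 0.004], [0.35, -0.937, -0.006], [0.002, 0.007, -1.0]]
ft_force: [1.6, -11.4, 3.4]
width: 9.6
finger_force: 59.2
[  1.05112449 186.59971308]
gate y span [-84.7  38.9 192.8 202.2] open by rear 118.2
handle [172. 185. 193.]
```

```bash
python3 -m inch '[{"slide":[-0.0117,0.0312,0],"twist":[0,0,0],"grip":5},{"slide":[-0.0234,0.0625,0],"twist":[0,0,0],"grip":5},{"slide":[-0.034,0.091,0],"twist":[0,0,0],"grip":5},{"slide":[-0.034,0.091,0],"twist":[0,0,0],"grip":5},{"slide":[-0.034,0.091,0],"twist":[0,0,0],"grip":5}]'
python3 - <<'E'
from h import *
s=read_state(); print(loc(s["tool_pos"])); gate()
im,W=save("top","t2.png",(150,310,140,360),3)
E
```

```text
time: 5.9
tool_pos: [488.4, 55.7, 83.9]
tcp_rot: [[0.937, 0.351, 0.003], [0.351, -0.937, -0.003], [0.001, 0.003, -1.0]]
ft_force: [-0.6, -5.6, 4.3]
width: 9.9
finger_force: 59.6
[  1.07437103 217.51927358]
gate y span [ 68.4  69.8 222.1 233.3] open by rear 149.1
handle [203.1 215.9 223.9]
```

View pics/t2.png

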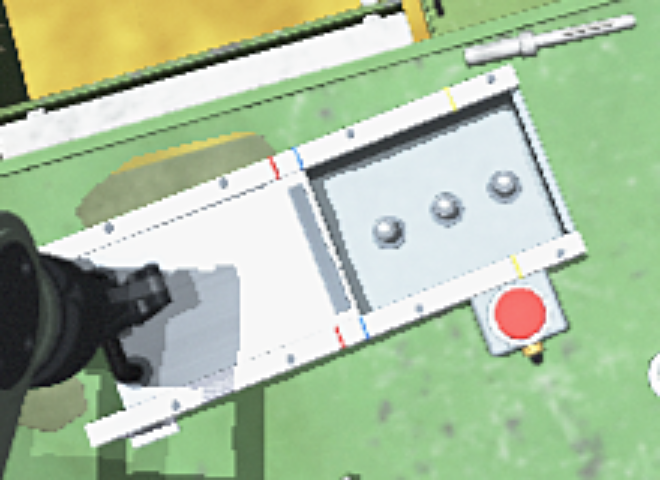

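The gate's rear edge midpoint (332,244) lies on the line between the blue marks (298,158)-(364,328). Releasing.

```bash
python3 -m inch '[{"slide":[0,0,0],"twist":[0,0,0],"grip":40},{"slide":[0,0,0],"twist":[0,0,0],"grip":60},{"slide":[0,0,0],"twist":[0,0,0],"grip":60},{"slide":[0,0,0],"twist":[0,0,0],"grip":60},{"slide":[0,0,0.16],"twist":[0,0,0],"grip":60},{"slide":[0,0,0.32],"twist":[0,0,0],"grip":60},{"slide":[0,0,0.4],"twist":[0,0,0],"grip":60},{"slide":[0,0,0.4],"twist":[0,0,0],"grip":60}]'
python3 - <<'E'
from h import *
s=read_state(); print(s["qpos"]); gate()
im,W=cloud("top")
for b in blobs(W,36,52,(400,720),(-460,0)): print(b[:4],loc(b[2]))
for b in blobs(W,92,108,(400,720),(-460,0)): print(b[:4],loc(b[2]))
E
```

```text
time: 6.8
tool_pos: [490.5, 57.0, 207.7]
tcp_rot: [[0.937, 0.35, 0.01], [0.35, -0.937, -0.0], [0.009, 0.004, -1.0]]
ft_force: [0.8, 0.3, 1.8]
width: 60.2
finger_force: 0.0
[-6.00111586e-02  4.77167268e-02  1.77037211e+00  2.76610600e-04
  1.31346053e+00  1.15299495e+00]
gate y span [-80.5  69.8 220.7 233.8] open by rear 149.0
handle [212.2 216.6 223.8]
(np.int32(109), array([275., 194.]), array([ 616.9, -133.5]), array([ 616.8, -133.7,   43.7])) [55.14271767 -4.7096378 ]
(np.int32(41), array([307., 210.]), array([ 582. , -198.4]), array([ 581.5, -198.7,   43.1])) [ -0.27560078 -53.27742528]
(np.int32(40), array([288., 218.]), array([ 566.6, -157.7]), array([ 566.2, -158. ,   42.4])) [-0.44691208 -9.7616735 ]
(np.int32(40), array([268., 226.]), array([ 550.8, -117.3]), array([ 550.9, -117.3,   42.7])) [-1.09795447 33.61315957]
(np.int32(96), array([392., 234.]), array([ 527.4, -371.9]), array([ 527.7, -371.5,   43.6])) [-112.17888296 -196.6687271 ]
(np.int32(93), array([367., 275.]), array([ 446.7, -318. ]), array([ 446.6, -317.6,   43.8])) [-168.89215078 -117.92036043]
(np.int32(237), array([312., 254.]), array([ 489.3, -208. ]), array([ 489.5, -207.9,   98.3])) [-90.46710358 -29.80525405]
```

```bash
python3 -m inch '[{"slide":[-0.07,-0.8,0],"twist":[0,0,0.95],"grip":60},{"slide":[-0.07,-0.8,0],"twist":[0,0,0.95],"grip":60},{"slide":[-0.07,-0.8,0],"twist":[0,0,0.95],"grip":60},{"slide":[-0.07,-0.8,0],"twist":[0,0,0.95],"grip":60},{"slide":[-0.07,-0.8,0],"twist":[0,0,0.95],"grip":60},{"slide":[-0.07,-0.8,0],"twist":[0,0,0.95],"grip":60},{"slide":[-0.07,-0.8,0],"twist":[0,0,0.95],"grip":60},{"slide":[-0.07,-0.8,0],"twist":[0,0,0.95],"grip":60},{"slide":[-0.07,-0.8,0],"twist":[0,0,0.95],"grip":60},{"slide":[-0.07,-0.8,0],"twist":[0,0,0.95],"grip":60}]'
python3 - <<'E'
from h import *
im,W=cloud("top")
for b in blobs(W,36,52,(400,560),(-460,-250)): print(b[:4])
print((np.array([446.7,-318,120])-read_state()["tool_pos"])/300)
E
```

```text
time: 7.9
tool_pos: [464.5, -182.2, 199.8]
tcp_rot: [[-0.196, 0.981, -0.005], [0.981, 0.196, 0.003], [0.004, -0.004, -1.0]]
ft_force: [-0.0, 0.8, 0.0]
width: 60.3
finger_force: 0.0
(np.int32(93), array([392., 234.]), array([ 527.4, -371.9]), array([ 527.6, -371.5,   43.5]))
(np.int32(92), array([367., 274.]), array([ 446.7, -318. ]), array([ 446.8, -317.6,   43.9]))
[-0.05944998 -0.45287292 -0.26621104]
```

```bash
python3 -m inch '[{"slide":[-0.059,-0.453,0],"twist":[0,0,0.1],"grip":60},{"slide":[-0.059,-0.453,0],"twist":[0,0,0.1],"grip":60},{"slide":[-0.059,-0.453,-0.1],"twist":[0,0,0.1],"grip":60},{"slide":[-0.059,-0.453,-0.25],"twist":[0,0,0.1],"grip":60},{"slide":[-0.059,-0.453,-0.4],"twist":[0,0,0.1],"grip":60},{"slide":[-0.059,-0.453,-0.4],"twist":[0,0,0.1],"grip":60},{"slide":[-0.059,-0.453,-0.4],"twist":[0,0,0.1],"grip":60}]'
python3 - <<'E'
from h import *
print((np.array([446.7,-318,22])-read_state()["tool_pos"])/300)
save("scene","s3.png",(200,360,200,440),2.5)
E
```

```text
time: 8.65
tool_pos: [447.2, -317.5, 81.0]
tcp_rot: [[-0.341, 0.94, -0.004], [0.94, 0.341, 0.004], [0.005, -0.002, -1.0]]
ft_force: [-0.1, -1.3, 1.4]
width: 60.2
finger_force: 0.0
[-0.00169809 -0.0015523  -0.19680062]
```

View pics/s3.png

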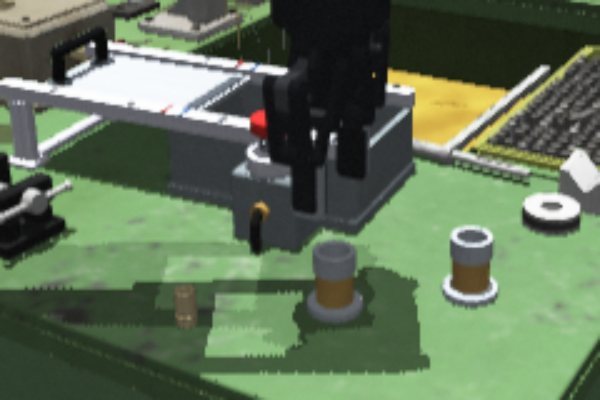

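The open fingers straddle the first spool (crop 335,270), clear of the pump block. Descending to grip.

```bash
python3 -m inch '[{"slide":[0,0,-0.1],"twist":[0,0,0],"grip":60},{"slide":[0,0,-0.195],"twist":[0,0,0],"grip":60},{"slide":[0,0,-0.195],"twist":[0,0,0],"grip":60},{"slide":[0,0,-0.195],"twist":[0,0,0],"grip":20},{"slide":[0,0,-0.195],"twist":[0,0,0],"grip":20},{"slide":[0,0,-0.195],"twist":[0,0,0],"grip":20},{"slide":[0,0,-0.195],"twist":[0,0,0],"grip":20},{"slide":[0,0,-0.195],"twist":[0,0,0],"grip":20},{"slide":[0,0,0.05],"twist":[0,0,0],"grip":20},{"slide":[0,0,0.25],"twist":[0,0,0],"grip":20}]'
python3 - <<'E'
from h import *
go(0,34,160)
im,W=cloud("top")
for b in blobs(W,36,52,(400,560),(-460,-250)): print(b[:4])
E
```

```text
time: 9.7
tool_pos: [447.6, -318.1, 124.9]
tcp_rot: [[-0.341, 0.94, -0.002], [0.94, 0.341, 0.002], [0.003, -0.001, -1.0]]
ft_force: [1.1, -0.7, -0.3]
width: 27.7
finger_force: 59.6
slide [0.3468 0.6717 0.1169] target [ 551.7 -116.6  160. ]
```

```bash
python3 -m inch '[{"slide":[0,0,0.14],"twist":[0,0,0],"grip":20},{"slide":[0.346,0.671,0.14],"twist":[0,0,0],"grip":20},{"slide":[0.346,0.671,0.14],"twist":[0,0,0],"grip":20},{"slide":[0.346,0.671,0.14],"twist":[0,0,0],"grip":20},{"slide":[0.346,0.671,0.14],"twist":[0,0,0],"grip":20},{"slide":[0.346,0.671,0.14],"twist":[0,0,0],"grip":20},{"slide":[0.346,0.671,0.14],"twist":[0,0,0],"grip":20},{"slide":[0.346,0.671,0.0],"twist":[0,0,0],"grip":20},{"slide":[0.346,0.671,-0.12],"twist":[0,0,0],"grip":20},{"slide":[0.346,0.671,-0.12],"twist":[0,0,0],"grip":20}]'
python3 - <<'E'
from h import *
go(-.5,34,32)
im,d=save("scene","s4.png",(190,310,220,400),4)
save("top","t4.png",(160,280,230,380),4)
E
```

```text
time: 10.75
tool_pos: [547.6, -116.7, 83.8]
tcp_rot: [[-0.341, 0.94, -0.01], [0.94, 0.341, 0.003], [0.007, -0.008, -1.0]]
ft_force: [-1.2, 0.1, -1.7]
width: 27.9
finger_force: 59.7
slide [ 1.200e-02 -1.000e-04 -1.727e-01] target [ 551.2 -116.7   32. ]
```

View pics/s4.png

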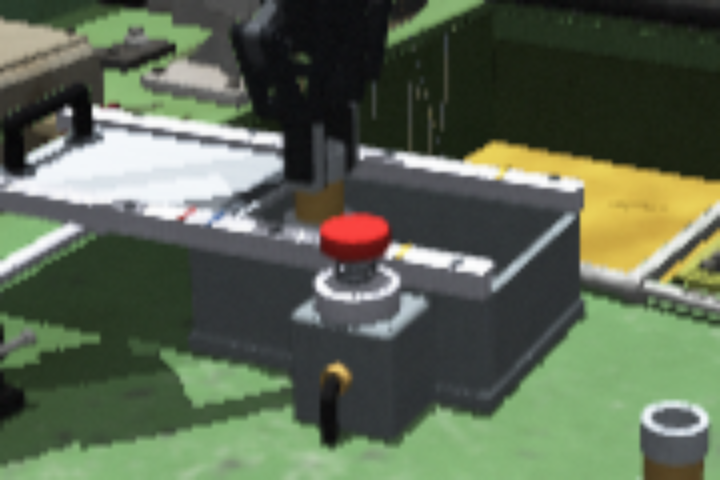

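The held spool (crop 318,200) hangs just above the box, upright and clear of the gate. Let it settle before lowering.

```bash
python3 -m inch '[{"slide":[0,0,0],"twist":[0,0,0],"grip":20},{"slide":[0,0,0],"twist":[0,0,0],"grip":20},{"slide":[0,0,0],"twist":[0,0,0],"grip":20}]'; python3 - <<'E'
from h import *
go(-.5,34,32)
E
```

```text
time: 11.15
tool_pos: [553.6, -118.4, 90.3]
tcp_rot: [[-0.341, 0.94, 0.003], [0.94, 0.341, -0.001], [-0.002, 0.003, -1.0]]
ft_force: [-0.4, 0.3, -1.8]
width: 28.0
finger_force: 59.7
slide [-0.008   0.0054 -0.1944] target [ 551.2 -116.7   32. ]
```

```bash
python3 -m inch '[{"slide":[-0.004,0.002,-0.02],"twist":[0,0,0],"grip":20},{"slide":[-0.004,0.002,-0.05],"twist":[0,0,0],"grip":20},{"slide":[-0.004,0.002,-0.08],"twist":[0,0,0],"grip":20},{"slide":[-0.004,0.002,-0.1],"twist":[0,0,0],"grip":20},{"slide":[-0.004,0.002,-0.1],"twist":[0,0,0],"grip":20},{"slide":[-0.004,0.002,-0.1],"twist":[0,0,0],"grip":20}]'; python3 - <<'E'
from h import *
go(-.5,34,32)
E
```

```text
time: 11.75
tool_pos: [550.9, -117.1, 57.8]
tcp_rot: [[-0.342, 0.94, -0.001], [0.94, 0.342, 0.0], [0.0, -0.001, -1.0]]
ft_force: [0.3, -1.8, -1.4]
width: 28.1
finger_force: 59.7
slide [ 0.0012  0.0013 -0.086 ] target [ 551.2 -116.7   32. ]
```

```bash
python3 -m inch '[{"slide":[0,0,-0.03],"twist":[0,0,0],"grip":20},{"slide":[0,0,-0.06],"twist":[0,0,0],"grip":20},{"slide":[0,0,-0.08],"twist":[0,0,0],"grip":20},{"slide":[0,0,-0.083],"twist":[0,0,0],"grip":20},{"slide":[0,0,-0.083],"twist":[0,0,0],"grip":20}]'
```

```text
time: 12.25
tool_pos: [551.3, -117.3, 37.5]
tcp_rot: [[-0.342, 0.94, -0.001], [0.94, 0.342, -0.0], [-0.0, -0.001, -1.0]]
ft_force: [-11.1, 2.8, 27.2]
width: 28.0
finger_force: 62.2
```

```bash
python3 -m inch '[{"slide":[0,0,0.012],"twist":[0,0,0],"grip":20},{"slide":[0,0,0.012],"twist":[0,0,0],"grip":20}]'
python3 - <<'E'
from h import *
save("scene","s5.png",(190,310,220,400),4)
E
```

```text
time: 12.45
tool_pos: [551.5, -117.0, 37.6]
tcp_rot: [[-0.342, 0.94, 0.001], [0.94, 0.342, -0.0], [-0.0, 0.001, -1.0]]
ft_force: [-0.7, 1.0, 9.4]
width: 28.2
finger_force: 60.6
```

View pics/s5.png

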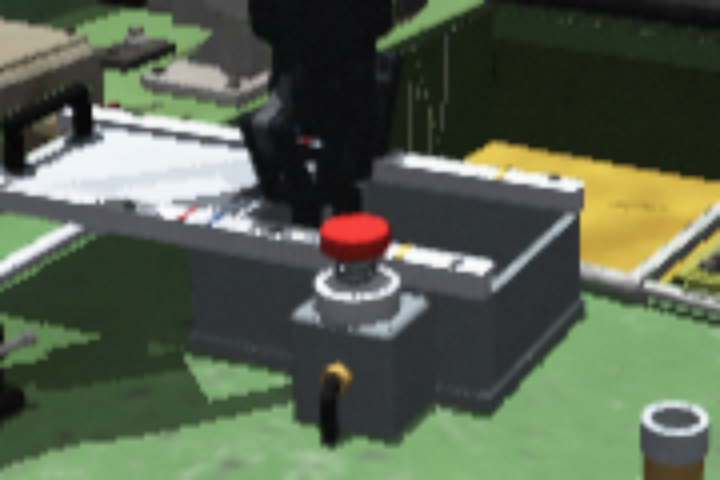

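The fingers are inside the box at (315,205), not visibly touching the guides; releasing.

```bash
python3 -m inch '[{"slide":[0,0,0],"twist":[0,0,0],"grip":40},{"slide":[0,0,0],"twist":[0,0,0],"grip":50},{"slide":[0,0,0],"twist":[0,0,0],"grip":50},{"slide":[0,0,0.1],"twist":[0,0,0],"grip":50},{"slide":[0,0,0.25],"twist":[0,0,0],"grip":50},{"slide":[0,0,0.4],"twist":[0,0,0],"grip":50},{"slide":[-0.17,-0.33,0.4],"twist":[0,0,0],"grip":60},{"slide":[-0.17,-0.33,0.4],"twist":[0,0,0],"grip":60},{"slide":[-0.17,-0.33,0.4],"twist":[0,0,0],"grip":60},{"slide":[-0.17,-0.33,0.4],"twist":[0,0,0],"grip":60}]'
python3 - <<'E'
from h import *
im,W=cloud("top")
for b in blobs(W,36,64,(400,650),(-460,-80)): print(b[:4],loc(b[2]))
save("top","t5.png",(150,300,230,430),3)
print((np.array([527.4,-371.8,80])-read_state()["tool_pos"])/300)
E
```

```text
time: 13.5
tool_pos: [499.1, -217.4, 156.5]
tcp_rot: [[-0.338, 0.941, -0.001], [0.941, 0.338, 0.001], [0.001, -0.0, -1.0]]
ft_force: [-0.6, -0.4, -0.1]
width: 60.1
finger_force: 0.0
(np.int32(40), array([312., 183.]), array([ 634.8, -210.6]), array([ 635.5, -209.2,   57.5])) [ 44.90816076 -83.19577572]
(np.int32(62), array([262., 198.]), array([ 607.4, -108.9]), array([ 606.9, -107.2,   48.1])) [54.85943345 21.65946818]
(np.int32(94), array([392., 234.]), array([ 527.4, -372.1]), array([ 527.7, -371.5,   43.5])) [-112.24892444 -196.85606153]
[ 0.09120977 -0.52167293 -0.25445767]
```

View pics/t5.png

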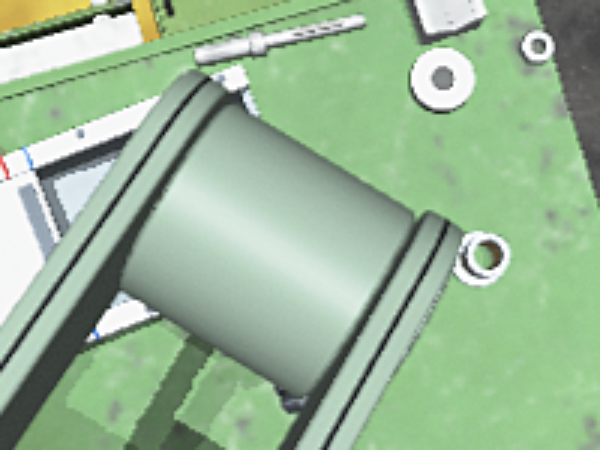

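The arm hides the box; the second spool (487,255) is unmoved. Moving over it.

```bash
python3 -m inch '[{"slide":[0.091,-0.522,0],"twist":[0,0,0],"grip":60},{"slide":[0.091,-0.522,0],"twist":[0,0,0],"grip":60},{"slide":[0.091,-0.522,0],"twist":[0,0,0],"grip":60},{"slide":[0.091,-0.522,-0.1],"twist":[0,0,0],"grip":60},{"slide":[0.091,-0.522,-0.255],"twist":[0,0,0],"grip":60},{"slide":[0.091,-0.522,-0.255],"twist":[0,0,0],"grip":60},{"slide":[0.091,-0.522,-0.255],"twist":[0,0,0],"grip":60},{"slide":[0.091,-0.522,-0.255],"twist":[0,0,0],"grip":60}]'
python3 - <<'E'
from h import *
print((np.array([527.4,-371.8,22])-read_state()["tool_pos"])/300)
im,W=cloud("top")
for b in blobs(W,36,64,(400,650),(-460,-80)): print(b[:4],loc(b[2]))
save("scene","s6.png",(190,350,220,440),3)
E
```

```text
time: 14.4
tool_pos: [529.3, -372.5, 82.7]
tcp_rot: [[-0.343, 0.939, 0.003], [0.939, 0.343, -0.002], [-0.003, 0.002, -1.0]]
ft_force: [-0.3, -0.7, 0.9]
width: 60.2
finger_force: 0.0
[-0.00649638  0.00247002 -0.2023383 ]
(np.int32(329), array([303., 198.]), array([ 609.8, -176.1]), array([ 604.7, -191. ,   53.8])) [ 33.57351068 -42.12540066]
(np.int32(40), array([307., 210.]), array([ 582.2, -198.4]), array([ 581.7, -198.8,   42.6])) [ -0.08826634 -53.34746675]
(np.int32(40), array([288., 218.]), array([ 566.5, -157.8]), array([ 566.2, -158. ,   42.5])) [-0.57560004 -9.82031998]
(np.int32(151), array([268., 225.]), array([ 551.5, -120.4]), array([ 551.5, -119.3,   49.2])) [-1.52792681 30.46433061]
(np.int32(30), array([388., 238.]), array([ 520.9, -363.9]), array([ 520.2, -363.5,   43.3])) [-115.46559314 -186.8990016 ]
(np.int32(125), array([321., 249.]), array([ 495.9, -221.3]), array([ 499.4, -226.1,   56.1])) [-88.94282531 -44.57436288]
(np.int32(126), array([303., 257.]), array([ 485.1, -192.7]), array([ 484.3, -187.8,   56.1])) [-89.04295385 -14.00329855]
```

View pics/s6.png

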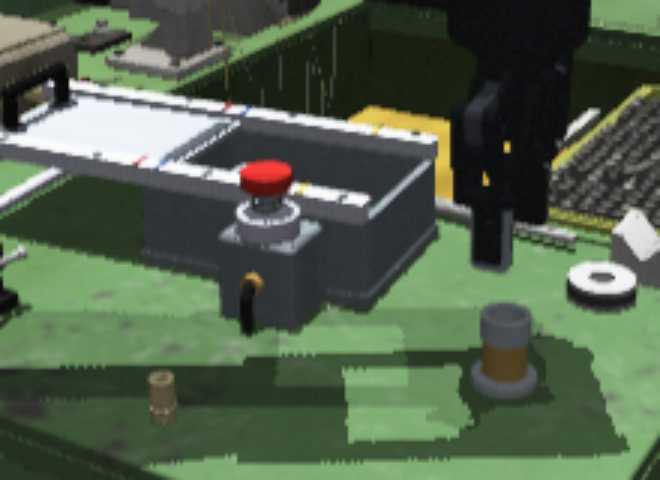

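The fingers straddle the second spool (505,350). Gripping.

```bash
python3 -m inch '[{"slide":[-0.003,0.001,-0.1],"twist":[0,0,0],"grip":60},{"slide":[-0.003,0.001,-0.2],"twist":[0,0,0],"grip":60},{"slide":[-0.003,0.001,-0.2],"twist":[0,0,0],"grip":60},{"slide":[-0.003,0.001,-0.2],"twist":[0,0,0],"grip":20},{"slide":[-0.003,0.001,-0.2],"twist":[0,0,0],"grip":20},{"slide":[-0.003,0.001,-0.2],"twist":[0,0,0],"grip":20},{"slide":[-0.003,0.001,-0.2],"twist":[0,0,0],"grip":20},{"slide":[-0.003,0.001,-0.2],"twist":[0,0,0],"grip":20}]'
python3 -m inch '[{"slide":[0,0,0.16],"twist":[0,0,0],"grip":20},{"slide":[0,0,0.32],"twist":[0,0,0],"grip":20},{"slide":[0,0,0.48],"twist":[0,0,0],"grip":20},{"slide":[0,0,0.48],"twist":[0,0,0],"grip":20},{"slide":[0,0,0.48],"twist":[0,0,0],"grip":20}]'
python3 - <<'E'
from h import *
go(-.5,-10,160)
im,W=cloud("top")
for b in blobs(W,51,61,(500,620),(-230,-80)): print(b[:4],loc(b[2]))
m=cv2.inRange(W[200:240,250:290,2],40,62)
E
```

```text
time: 15.3
tool_pos: [528.4, -374.0, 23.7]
tcp_rot: [[-0.342, 0.94, 0.004], [0.94, 0.342, -0.004], [-0.005, 0.003, -1.0]]
ft_force: [-0.9, 0.8, 6.0]
width: 28.0
finger_force: 59.0
time: 15.8
tool_pos: [527.5, -373.3, 167.2]
tcp_rot: [[-0.342, 0.94, 0.004], [0.94, 0.342, -0.003], [-0.004, 0.002, -1.0]]
ft_force: [-0.2, 1.5, -1.5]
width: 27.8
finger_force: 59.6
slide [ 0.1305  0.7178 -0.0241] target [ 566.6 -157.9  160. ]
(np.int32(37), array([318., 198.]), array([ 604.9, -221.3]), array([ 603.3, -221.7,   59.1])) [ 13.15444332 -82.74696744]
(np.int32(80), array([268., 225.]), array([ 552.4, -120. ]), array([ 552.1, -119.3,   54.4])) [-0.54483889 30.52381284]
(np.int32(63), array([319., 244.]), array([ 506.5, -217.2]), array([ 511.1, -220.8,   56.4])) [-77.57824984 -44.44620515]
(np.int32(23), array([302., 248.]), array([ 503. , -186.8]), array([ 503.9, -186.7,   56.1])) [-70.21029811 -14.74564476]
```

```bash
python3 -m inch '[{"slide":[0.131,0.714,0],"twist":[0,0,0],"grip":20},{"slide":[0.131,0.714,0],"twist":[0,0,0],"grip":20},{"slide":[0.131,0.714,0],"twist":[0,0,0],"grip":20},{"slide":[0.131,0.714,0],"twist":[0,0,0],"grip":20},{"slide":[0.131,0.714,0],"twist":[0,0,0],"grip":20},{"slide":[0.131,0.714,-0.12],"twist":[0,0,0],"grip":20},{"slide":[0.131,0.714,-0.26],"twist":[0,0,0],"grip":20},{"slide":[0.131,0.714,-0.26],"twist":[0,0,0],"grip":20},{"slide":[0.131,0.714,-0.26],"twist":[0,0,0],"grip":20},{"slide":[0.131,0.714,-0.26],"twist":[0,0,0],"grip":20}]'; python3 - <<'E'
from h import *
go(-.5,-11,38)
E
```

```text
time: 16.85
tool_pos: [566.9, -159.2, 87.9]
tcp_rot: [[-0.341, 0.94, 0.002], [0.94, 0.341, -0.001], [-0.002, 0.002, -1.0]]
ft_force: [0.6, -0.6, -1.3]
width: 28.3
finger_force: 59.7
slide [ 0.0004  0.0009 -0.1664] target [ 567.  -158.9   38. ]
```

```bash
python3 -m inch '[{"slide":[0,0,-0.03],"twist":[0,0,0],"grip":20},{"slide":[0,0,-0.06],"twist":[0,0,0],"grip":20},{"slide":[0,0,-0.09],"twist":[0,0,0],"grip":20},{"slide":[0,0,-0.12],"twist":[0,0,0],"grip":20},{"slide":[0,0,-0.15],"twist":[0,0,0],"grip":20},{"slide":[0,0,-0.168],"twist":[0,0,0],"grip":20},{"slide":[0,0,-0.168],"twist":[0,0,0],"grip":20},{"slide":[0,0,-0.168],"twist":[0,0,0],"grip":20}]'
```

```text
time: 17.65
tool_pos: [565.6, -158.1, 35.6]
tcp_rot: [[-0.342, 0.94, -0.0], [0.94, 0.342, 0.0], [0.0, -0.0, -1.0]]
ft_force: [-0.2, -0.8, -1.7]
width: 28.5
finger_force: 59.9
```

```bash
python3 -m inch '[{"slide":[0,0,0],"twist":[0,0,0],"grip":40},{"slide":[0,0,0],"twist":[0,0,0],"grip":50},{"slide":[0,0,0],"twist":[0,0,0],"grip":50},{"slide":[0,0,0.1],"twist":[0,0,0],"grip":50},{"slide":[0,0,0.25],"twist":[0,0,0],"grip":50},{"slide":[0,0,0.4],"twist":[0,0,0],"grip":50},{"slide":[0,0,0.45],"twist":[0,0,-0.1],"grip":50},{"slide":[-0.15,0.4,0.45],"twist":[0,0,-0.4],"grip":50},{"slide":[-0.26,0.71,0.45],"twist":[0,0,-0.9],"grip":60},{"slide":[-0.26,0.71,0.45],"twist":[0,0,-0.9],"grip":60}]'
python3 -m inch '[{"slide":[-0.13,0.36,0],"twist":[0,0,-0.7],"grip":60},{"slide":[-0.13,0.36,0],"twist":[0,0,-0.7],"grip":60},{"slide":[-0.13,0.36,0],"twist":[0,0,-0.7],"grip":60},{"slide":[-0.13,0.36,0],"twist":[0,0,-0.7],"grip":60},{"slide":[-0.13,0.36,0],"twist":[0,0,-0.7],"grip":60},{"slide":[-0.13,0.36,0],"twist":[0,0,-0.7],"grip":60},{"slide":[-0.13,0.36,0],"twist":[0,0,-0.7],"grip":60}]'
python3 - <<'E'
from h import *
s=read_state(); R=np.array(s["tcp_rot"]); a=np.degrees(np.arctan2(R[1,0],R[0,0])); print("turn",(20.5-a)/90)
print((np.array([488.4,55.7,160])-s["tool_pos"])/300); gate()
im,W=cloud("top")
for b in blobs(W,49,61,(500,620),(-230,-80)): print(b[:4],loc(b[2]))
for b in blobs(W,30,61,(400,560),(-460,-250)): print(b[:4])
save("top","t7.png",(140,290,200,430),3)
E
```

```text
time: 18.65
tool_pos: [514.5, -18.7, 171.5]
tcp_rot: [[0.248, 0.969, 0.001], [0.969, -0.248, 0.0], [0.001, 0.001, -1.0]]
ft_force: [0.3, -0.4, -0.0]
width: 60.1
finger_force: 0.0
time: 19.35
tool_pos: [476.0, 88.3, 171.3]
tcp_rot: [[0.956, 0.294, 0.0], [0.294, -0.956, 0.0], [0.0, 0.0, -1.0]]
ft_force: [0.2, -0.8, -0.5]
width: 60.2
finger_force: 0.0
turn 0.03812590651686448
[ 0.04129069 -0.10878998 -0.03775402]
gate y span [ 68.3  69.8 222.5 234.2] open by rear 149.1
handle [212.2 216.9 223.8]
(np.int32(26), array([260., 199.]), array([ 606. , -104.5]), array([ 605.6, -103.7,   54.1])) [55.08900486 26.27111614]
(np.int32(37), array([319., 202.]), array([ 596. , -224.6]), array([ 596.2, -224.2,   58.8])) [  3.66237648 -82.72113997]
(np.int32(88), array([287., 218.]), array([ 565.1, -156.6]), array([ 564.5, -156.7,   54. ])) [-1.46669224 -8.20602302]
(np.int32(93), array([268., 225.]), array([ 551.9, -119.4]), array([ 552. , -118.9,   54.1])) [-0.80305056 31.26091985]
(np.int32(64), array([319., 244.]), array([ 506.4, -217.2]), array([ 511.1, -220.7,   56.5])) [-77.67191706 -44.41118441]
(np.int32(23), array([302., 248.]), array([ 503.1, -186.7]), array([ 503.8, -186.7,   56.6])) [-70.08161015 -14.68699828]
```

View pics/t7.png

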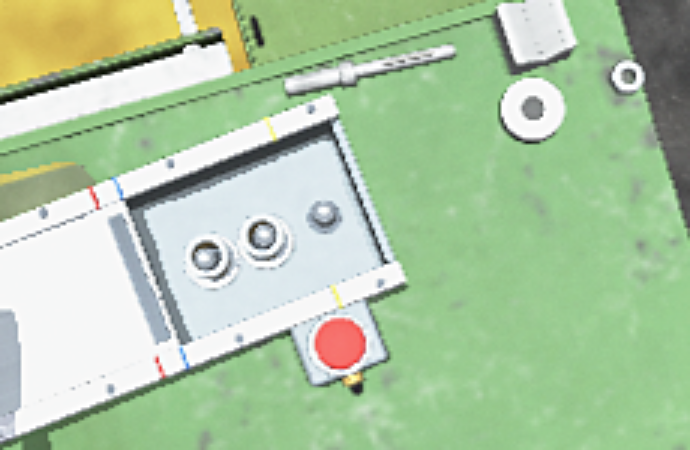

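Both spools sit on spindles 1 and 2 (crop 263,238 and 208,258), no spool left outside. Back to the handle.

```bash
python3 -m inch '[{"slide":[0.041,-0.109,0],"twist":[0,0,0.038],"grip":60},{"slide":[0.041,-0.109,0],"twist":[0,0,0.038],"grip":60},{"slide":[0.041,-0.109,0],"twist":[0,0,0.038],"grip":60},{"slide":[0.041,-0.109,-0.1],"twist":[0,0,0.038],"grip":60},{"slide":[0.041,-0.109,-0.15],"twist":[0,0,0.038],"grip":60},{"slide":[0.041,-0.109,-0.15],"twist":[0,0,0.038],"grip":60},{"slide":[0.041,-0.109,-0.15],"twist":[0,0,0.038],"grip":60}]'; python3 - <<'E'
from h import *
go(1,217,84)
E
```

```text
time: 20.2
tool_pos: [488.2, 55.8, 126.2]
tcp_rot: [[0.934, 0.356, -0.001], [0.356, -0.934, 0.0], [-0.0, -0.0, -1.0]]
ft_force: [0.7, -1.5, 1.1]
width: 59.8
finger_force: 0.0
slide [ 0.0012 -0.0021 -0.1406] target [488.5  55.2  84. ]
```

```bash
python3 -m inch '[{"slide":[0,0,-0.08],"twist":[0,0,0],"grip":60},{"slide":[0,0,-0.14],"twist":[0,0,0],"grip":60},{"slide":[0,0,-0.14],"twist":[0,0,0],"grip":60},{"slide":[0,0,-0.14],"twist":[0,0,0],"grip":5},{"slide":[0,0,-0.14],"twist":[0,0,0],"grip":5},{"slide":[0,0,-0.14],"twist":[0,0,0],"grip":5},{"slide":[0,0,-0.14],"twist":[0,0,0],"grip":5},{"slide":[0,0,-0.14],"twist":[0,0,0],"grip":5},{"slide":[0,0,-0.14],"twist":[0,0,0],"grip":5}]'
python3 -m inch '[{"slide":[0.017,-0.045,0],"twist":[0,0,0],"grip":5},{"slide":[0.034,-0.0905,0],"twist":[0,0,0],"grip":5},{"slide":[0.051,-0.136,0],"twist":[0,0,0],"grip":5},{"slide":[0.068,-0.181,0],"twist":[0,0,0],"grip":5},{"slide":[0.0845,-0.226,0],"twist":[0,0,0],"grip":5},{"slide":[0.101,-0.272,0],"twist":[0,0,0],"grip":5},{"slide":[0.118,-0.317,0],"twist":[0,0,0],"grip":5},{"slide":[0.135,-0.362,0],"twist":[0,0,0],"grip":5},{"slide":[0.152,-0.407,0],"twist":[0,0,0],"grip":5},{"slide":[0.168,-0.45,0],"twist":[0,0,0],"grip":5}]'
python3 - <<'E'
from h import *
print(loc(read_state()["tool_pos"])); gate()
E
```

```text
time: 21.1
tool_pos: [489.4, 55.7, 85.6]
tcp_rot: [[0.935, 0.355, 0.002], [0.355, -0.935, 0.001], [0.002, 0.0, -1.0]]
ft_force: [-1.4, 1.5, 7.4]
width: 9.9
finger_force: 58.5
time: 22.1
tool_pos: [538.8, -76.9, 85.6]
tcp_rot: [[0.935, 0.355, -0.001], [0.355, -0.935, 0.006], [0.001, -0.006, -1.0]]
ft_force: [-3.1, 10.7, 10.2]
width: 9.7
finger_force: 59.3
[ 1.82615684 75.59856558]
gate y span [-73.  -71.8  84.8  91.5] open by rear 7.5
handle [70.6 74.3 82.1]
```

```bash
python3 -m inch '[{"slide":[0.004,-0.01,0],"twist":[0,0,0],"grip":5},{"slide":[0.008,-0.02,0],"twist":[0,0,0],"grip":5},{"slide":[0.009,-0.024,0],"twist":[0,0,0],"grip":5},{"slide":[0.009,-0.024,0],"twist":[0,0,0],"grip":5},{"slide":[0.009,-0.024,0],"twist":[0,0,0],"grip":5},{"slide":[0.009,-0.024,0],"twist":[0,0,0],"grip":5}]'
python3 - <<'E'
from h import *
print(loc(read_state()["tool_pos"])); gate()
E
```

```text
time: 22.75
tool_pos: [541.1, -83.2, 85.6]
tcp_rot: [[0.935, 0.355, -0.001], [0.355, -0.935, 0.006], [0.001, -0.006, -1.0]]
ft_force: [-3.7, 10.6, 11.4]
width: 10.2
finger_force: 60.1
[ 1.788067   68.89431163]
gate y span [-79.7 -78.5  76.8  84.8] open by rear 0.8
handle [64.  67.8 75.3]
```

```bash
python3 -m inch '[{"slide":[0.004,-0.01,0],"twist":[0,0,0],"grip":5},{"slide":[0.004,-0.01,0],"twist":[0,0,0],"grip":5},{"slide":[0.004,-0.01,0],"twist":[0,0,0],"grip":5}]'
python3 -m inch '[{"slide":[-0.002,0.005,0],"twist":[0,0,0],"grip":40},{"slide":[-0.002,0.005,0],"twist":[0,0,0],"grip":60},{"slide":[-0.002,0.005,0],"twist":[0,0,0],"grip":60},{"slide":[-0.002,0.005,0],"twist":[0,0,0],"grip":60},{"slide":[-0.002,0.005,0.15],"twist":[0,0,0],"grip":60},{"slide":[-0.002,0.005,0.3],"twist":[0,0,0],"grip":60},{"slide":[-0.002,0.005,0.3],"twist":[0,0,0],"grip":20},{"slide":[-0.002,0.005,0.3],"twist":[0,0,0],"grip":0}]'
python3 - <<'E'
from h import *
gate(); print((np.array([489.3,-208,130])-read_state()["tool_pos"])/300)
E
```

```text
time: 23.1
tool_pos: [541.1, -83.2, 85.6]
tcp_rot: [[0.935, 0.355, -0.004], [0.355, -0.935, 0.012], [0.0, -0.013, -1.0]]
ft_force: [-7.1, 18.6, 16.0]
width: 9.3
finger_force: 60.7
time: 23.9
tool_pos: [543.2, -89.2, 175.7]
tcp_rot: [[0.935, 0.355, 0.003], [0.355, -0.935, -0.001], [0.003, 0.002, -1.0]]
ft_force: [-0.3, 0.6, -0.3]
width: 31.4
finger_force: 0.0
gate y span [-79.8 -78.5  81.9  85. ] open by rear 0.9
handle [64.2 69.2 75.7]
[-0.17515121 -0.39769994 -0.1460651 ]
```

Gate is against its shut stop. Now the plunger.

```bash
python3 -m inch '[{"slide":[-0.175,-0.397,0],"twist":[0,0,0],"grip":0},{"slide":[-0.175,-0.397,0],"twist":[0,0,0],"grip":0},{"slide":[-0.175,-0.397,0],"twist":[0,0,0],"grip":0},{"slide":[-0.175,-0.397,-0.05],"twist":[0,0,0],"grip":0},{"slide":[-0.175,-0.397,-0.15],"twist":[0,0,0],"grip":0},{"slide":[-0.175,-0.397,-0.2],"twist":[0,0,0],"grip":0},{"slide":[-0.175,-0.397,-0.2],"twist":[0,0,0],"grip":0},{"slide":[-0.175,-0.397,-0.2],"twist":[0,0,0],"grip":0}]'
python3 - <<'E'
from h import *
print((np.array([489.3,-208,100])-read_state()["tool_pos"])/300)
save("scene","s8.png",(190,310,240,420),3)
E
```

```text
time: 24.75
tool_pos: [488.5, -206.9, 112.6]
tcp_rot: [[0.935, 0.355, -0.003], [0.355, -0.935, 0.002], [-0.002, -0.003, -1.0]]
ft_force: [0.3, 0.8, 0.2]
width: -0.3
finger_force: 0.0
[ 0.00255835 -0.00355464 -0.04199919]
```

View pics/s8.png

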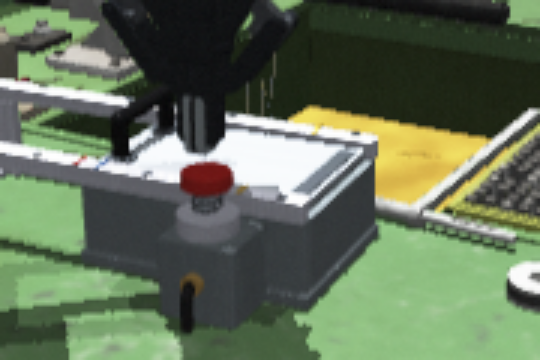

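The shut fingertips (crop 203,150) stand right over the red head (207,180), gate shut. Pressing.

```bash
python3 -m inch '[{"slide":[0.002,-0.003,-0.03],"twist":[0,0,0],"grip":0},{"slide":[0.002,-0.003,-0.05],"twist":[0,0,0],"grip":0},{"slide":[0.002,-0.003,-0.07],"twist":[0,0,0],"grip":0},{"slide":[0.002,-0.003,-0.09],"twist":[0,0,0],"grip":0},{"slide":[0.002,-0.003,-0.095],"twist":[0,0,0],"grip":0},{"slide":[0.002,-0.003,-0.095],"twist":[0,0,0],"grip":0},{"slide":[0.002,-0.003,-0.095],"twist":[0,0,0],"grip":0},{"slide":[0.002,-0.003,-0.095],"twist":[0,0,0],"grip":0}]'
```

```text
time: 25.6
tool_pos: [491.1, -208.8, 88.0]
tcp_rot: [[0.935, 0.356, 0.002], [0.356, -0.935, -0.001], [0.001, 0.002, -1.0]]
ft_force: [-3.8, 2.0, 13.2]
width: 0.5
finger_force: 6.7
```

```bash
python3 -m inch '[{"slide":[0,0,-0.008],"twist":[0,0,0],"grip":0},{"slide":[0,0,-0.008],"twist":[0,0,0],"grip":0},{"slide":[0,0,-0.008],"twist":[0,0,0],"grip":0}]'
python3 -m inch '[{"slide":[0,0,0.1],"twist":[0,0,0],"grip":0},{"slide":[0,0,0.28],"twist":[0,0,0],"grip":0},{"slide":[0,0,0.28],"twist":[0,0,0],"grip":60},{"slide":[0.165,0.413,0.28],"twist":[0,0,0],"grip":60},{"slide":[0.165,0.413,0.28],"twist":[0,0,0],"grip":60},{"slide":[0.165,0.413,0.28],"twist":[0,0,0],"grip":60},{"slide":[0.165,0.413,0.28],"twist":[0,0,0],"grip":60},{"slide":[0.165,0.413,0.28],"twist":[0,0,0],"grip":60},{"slide":[0.165,0.413,0.28],"twist":[0,0,0],"grip":60}]'
python3 - <<'E'
from h import *
gate(); go(1,69.3,84)
im,W=cloud("top")
for b in blobs(W,85,108,(450,520),(-240,-180)): print(b[:4])
E
```

```text
time: 25.9
tool_pos: [491.2, -208.9, 87.8]
tcp_rot: [[0.935, 0.356, 0.001], [0.356, -0.935, -0.001], [0.001, 0.002, -1.0]]
ft_force: [-8.3, 5.3, 26.9]
width: 0.0
finger_force: 13.2
time: 26.8
tool_pos: [539.3, -85.1, 166.7]
tcp_rot: [[0.935, 0.355, -0.001], [0.355, -0.935, -0.0], [-0.001, -0.0, -1.0]]
ft_force: [0.4, -1.3, -0.0]
width: 59.9
finger_force: 0.0
gate y span [-79.7 -78.4  82.1  84.9] open by rear 0.9
handle [64.  69.  75.6]
slide [ 0.0033  0.0075 -0.276 ] target [540.3 -83.1  84. ]
(np.int32(237), array([312., 254.]), array([ 489.3, -208. ]), array([ 489.5, -207.8,   98.2]))
```

Plunger hit its stop (force jumped at constant z) and is up again. Grip the handle and draw 40 mm.

```bash
python3 -m inch '[{"slide":[0.003,0.0075,-0.1],"twist":[0,0,0],"grip":60},{"slide":[0.003,0.0075,-0.2],"twist":[0,0,0],"grip":60},{"slide":[0.003,0.0075,-0.275],"twist":[0,0,0],"grip":60},{"slide":[0.003,0.0075,-0.275],"twist":[0,0,0],"grip":60},{"slide":[0.003,0.0075,-0.275],"twist":[0,0,0],"grip":5},{"slide":[0.003,0.0075,-0.275],"twist":[0,0,0],"grip":5},{"slide":[0.003,0.0075,-0.275],"twist":[0,0,0],"grip":5},{"slide":[0.003,0.0075,-0.275],"twist":[0,0,0],"grip":5},{"slide":[0.003,0.0075,-0.275],"twist":[0,0,0],"grip":5},{"slide":[0.003,0.0075,-0.275],"twist":[0,0,0],"grip":5}]'
python3 -m inch '[{"slide":[-0.0117,0.0312,0],"twist":[0,0,0],"grip":5},{"slide":[-0.0234,0.0625,0],"twist":[0,0,0],"grip":5},{"slide":[-0.035,0.0937,0],"twist":[0,0,0],"grip":5},{"slide":[-0.046,0.123,0],"twist":[0,0,0],"grip":5},{"slide":[-0.046,0.123,0],"twist":[0,0,0],"grip":5},{"slide":[-0.046,0.123,0],"twist":[0,0,0],"grip":5}]'
python3 - <<'E'
from h import *
print(loc(read_state()["tool_pos"])); gate()
E
```

```text
time: 27.9
tool_pos: [542.0, -82.9, 86.6]
tcp_rot: [[0.935, 0.355, 0.003], [0.355, -0.935, -0.002], [0.002, 0.003, -1.0]]
ft_force: [-1.4, -1.2, 6.7]
width: 9.8
finger_force: 58.7
time: 28.5
tool_pos: [528.7, -47.2, 86.6]
tcp_rot: [[0.935, 0.356, 0.005], [0.356, -0.935, -0.004], [0.003, 0.005, -1.0]]
ft_force: [-0.5, -4.5, 5.1]
width: 9.9
finger_force: 59.5
[  2.75996366 107.00402885]
gate y span [-41.7 -40.5 118.6 123.3] open by rear 38.8
handle [ 89.7 105.9 113.6]
```

```bash
python3 -m inch '[{"slide":[-0.002,0.0062,0],"twist":[0,0,0],"grip":5},{"slide":[-0.002,0.0062,0],"twist":[0,0,0],"grip":5},{"slide":[-0.002,0.0062,0],"twist":[0,0,0],"grip":40},{"slide":[-0.002,0.0062,0],"twist":[0,0,0],"grip":60},{"slide":[-0.002,0.0062,0],"twist":[0,0,0],"grip":60},{"slide":[-0.002,0.0062,0],"twist":[0,0,0],"grip":60},{"slide":[-0.002,0.0062,0.15],"twist":[0,0,0],"grip":60},{"slide":[-0.002,0.0062,0.3],"twist":[0,0,0],"grip":60},{"slide":[-0.05,0.3,0.4],"twist":[0,0,0],"grip":60},{"slide":[-0.05,0.3,0.4],"twist":[0,0,0],"grip":60}]'
python3 -m inch '[{"slide":[-0.05,0.15,0],"twist":[0,0,0],"grip":60},{"slide":[-0.05,0.15,0],"twist":[0,0,0],"grip":60},{"slide":[-0.05,0.15,0],"twist":[0,0,0],"grip":60},{"slide":[-0.05,0.15,0],"twist":[0,0,0],"grip":60}]'
python3 - <<'E'
from h import *
gate(); save("top","t9.png",(140,290,200,430),3)
E
```

```text
time: 29.55
tool_pos: [512.7, 45.3, 207.0]
tcp_rot: [[0.936, 0.353, 0.004], [0.353, -0.936, 0.0], [0.003, 0.001, -1.0]]
ft_force: [0.9, 0.5, -0.3]
width: 59.9
finger_force: 0.0
time: 29.95
tool_pos: [496.8, 89.1, 204.4]
tcp_rot: [[0.935, 0.355, -0.0], [0.355, -0.935, -0.0], [-0.001, 0.0, -1.0]]
ft_force: [0.9, -0.2, -0.5]
width: 60.1
finger_force: 0.0
gate y span [-84.9 -39.4 122.3 124.2] open by rear 39.6
handle [103.  107.9 114.3]
```

View pics/t9.png

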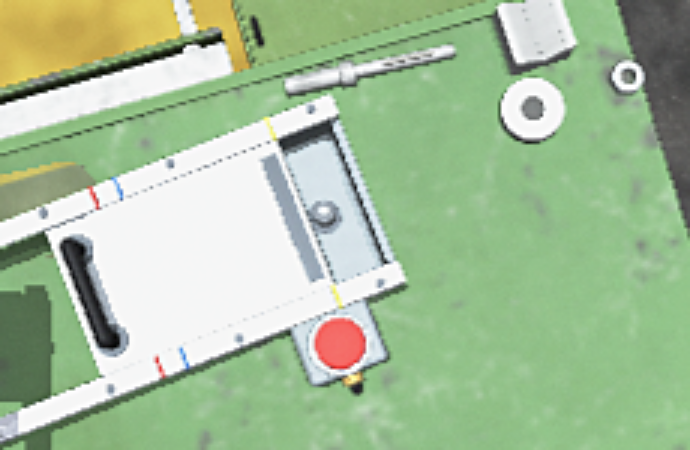

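The gate's rear edge (crop 278,147 to 330,283) meets the yellow marks (270,128)-(338,295); plunger up, bystanders in place. Handing in.

```bash
python3 -c "from rig import job_done; print(job_done())"
```

```text
the job is handed in; nothing more can be done
None
```

The job is handed in, though no verdict came back: both spools present are seated on spindles 1 and 2, the plunger was pressed to its stop with the gate shut, and the gate now stands about 39 mm open, at the yellow line.

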